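Load the embossing press and set its working gap

TASK

Push the brass die, block end first, through the orange hinged guard of the green screw press until it sits fully home against the rear stop and the guard has dropped shut behind it. Then crank the red handwheel clockwise until you feel it come up against its stop, back it off a quarter turn to leave room for a strap, and let go. Leave the jar, the mallet and the steel weight where they are.

Things in the scene. Friction and masses are not known exactly. Their poses are not given: they have to be found in the camera images.
- press: Green hand screw press fixed to the bench, about 190 long, 124 wide, 210 mm high with the crank. Origin: on the bench, straight under the handwheel's axis, which is also the middle of the die's home place. +x is the feed direction (into the press), z up. The bench itself is the floor of its straight feed channel.
- mouth (a point): On the bench under the guard's hinge, at press x = -90, y = 0 mm; axes as the press. Channel 78 mm wide (y -39 to +39) between rails 22 mm high, x = -95 to +60; before them flared lead-ins 20 mm high widen it out to x = -133 (about 95 mm there). Guard posts and hinge bar stand here, up to 76 mm high.
- rear_stop (a point): Middle of the rear stop's face, at press x = +46 mm, 11 mm above the bench; the die's leading face comes up against it.
- head_top (a point): On the wheel's axis at the top face of the head plate, 112 mm above the bench. The plate spans press x = -59 to +64, y = -62 to +62 mm, 26 mm thick; the steel platen hangs under it and always stays clear of the die.
- guard (a joint): Orange flap 74 wide, 48 high, 3 mm thick, hinged along its top at press x = -90, z = 60 mm. 0 = shut (hanging upright, lower edge 12 mm over the bench); grows (rad) swinging inwards and up, to 1.5. Shut by its weight and a weak spring: about 1 N opens it. It rides on the block at about 0.95 rad and drops shut only when the block is within about 5 mm of home; the tongue passes under it.
- guard_edge (a point): Middle of the guard's lower edge.
- die: Loose die, about 0.4 kg, 200 mm long, lying on the bench, block end roughly towards the press. Origin: centre of the underside of the brass block; +x to its leading end (feed direction), z up. Block 90 long (x -45 to +45), 70 wide, 32 high; behind it a dark steel tongue 32 wide, 8 thick, out to x = -155, bearing a wooden fin. Fully home, its frame matches the press frame within 2 mm.
- die_fin (a point): In the upright wooden fin to hold the die by, at die x = -142, y = 0, 55 mm above the underside. Fin: 26 long (x), 18 thick (y), top 74 mm above the underside. With the die home the fin stays outside, 52 mm in front of the guard.
- die_lead (a point): Middle of the block's leading face, at die x = +45, 16 mm above the underside.
- wheel (a joint): Red spoked handwheel on top of the press, 134 mm across, on a vertical axis through the press origin. Value in rad, growing clockwise seen from above (lowers the platen, 6 mm a turn). It starts between one and three turns short of the lower stop, which is hard and must be felt. Turns with about 2 N at the crank knob and stays where it is left.
- wheel_hub (a point): On the wheel's axis at the top face of the hub, 150 mm above the bench.
- crank_grip (a point): On the axis of the upright black crank knob on the wheel's rim, 55 mm from the wheel's axis: a free-spinning cylinder 22 mm across, from 152 to 210 mm above the bench; this point is at 186 mm.
- jar: Bystander: amber jar, 64 mm across, 85 mm high, standing. Origin at the centre of its underside.
- mallet: Bystander: mallet lying on the bench, 240 mm long.
- weight: Bystander: steel bar weight 110 x 45 x 30 mm with a black knob on top. Origin at the centre of its underside.
Mind the look-alikes: they are no part of the job. What is meant by the press is not purple, and is the smaller of those in its own colour. There is more than one size of the die; the one meant has the size given above.

How it is judged:
By the outcome, as a careful person would: the job done as asked, in the order asked, and still so for the second after the job is handed in, with the robot touching nothing.
It also fails if it takes over 72 s, if anything falls off the work surface, if the arm or the gripper's body presses on something with over 40 N, if the wrist force passes 120 N, or if a joint passes its speed limit or range.

ROBOT

A 7-joint arm with a two-finger parallel gripper is mounted at the origin on the work surface. World frame = base frame: x ahead of the robot, y to its left, z up, the work surface at z = 0. Lengths are in m, angles in rad, forces in N, time in s.
With the tool pointing down it reaches from about 0.35 to 0.9 m from the base axis. Payload 7.2 kg.
Tool frame: the origin (TCP) lies at the very end of the fingers, on their centre line; the grasp point (between the pads) lies 19 mm behind it; z points along the fingers, y is the line along which they close (so a half turn about z gives the same grasp; the last joint's range is limited). The gripper opens to 88 mm and grips with 3 to 60 N. Pads are 20 mm wide; open, the fingers measure 115 mm over their backs; the gripper's body (75 mm by 178 mm) begins 61 mm behind the grasp point.
Start: joints at [-1.186, 0.411, -0.013, 1.596, 0.006, 1.134, -0.082], TCP at [0.273, 0.562, 0.223] pointing down, gripper open.
Joint ranges: [-2.95, 2.95], [-0.29, 1.99], [-1.47, 1.44], [0.14, 2.54], [-1.03, 4.17], [0.13, 1.85], [-2.86, 2.86]. Speed limits (rad/s): [2.39, 2.39, 3.01, 3.01, 3.14, 3.14, 3.14].

INTERFACE

Orientations are given as a 3x3 rotation matrix whose columns are the frame's x, y, z axes.
In Python, from bench import manip gives the robot as it stands.
- The arm moves only by the shell command python3 -m jog 'ROWS' [FORCE]. ROWS is a JSON object of lists of equal length, an entry for each row: "jaw": the finger opening in cm, from 0 to 8.78; "dp": the shift along the tool's x, y, z in cm, a list of three; "roll": the turn about the tool's z in rad. A call has 1 to 10 rows; each row is the pose to reach, as a shift and turn from the pose commanded when the call began, along the tool's axes at that moment; what a row does not reach only later rows make up. A row lasts 1/12 s, in which the tool goes at most 41.7 mm and 7.16 degrees, less where a joint would pass 70% of its speed; a pose out of reach is approached as far as the arm can. A call with a gripper value outside its range is refused whole. The fingers move at their own pace and stop on an object; FORCE is the grip in N (left out, the last holds). Time passes only in rows, so rows that repeat a pose let the fingers close. It gives the time, the measured TCP pose, the force, the opening and the grip force at its end, in the units of the state.
- manip.sense(): the state, without advancing time (a new reading comes with each control period).
- manip.capture(name): name is "side" or "top"; returns the picture (480x640x3 uint8, red, green, blue); there is no depth.
- manip.calibration(name): a dict with "fx", "fy", "cx", "cy" (pixels), "R" (3x3) and "t" (3): a world point X has camera coordinates R X + t. Camera axes: x right, y down, z forward; pixel columns grow to the right and rows downward; lengths in m; the calibration is good to about 2 mm. A picture is of the moment at which its call begins. calibration takes no time and is no camera call.
- manip.hand_in(): hands the job in; it is judged then, once.
The state is a dict: "clock": time; "joints": joint angles; "joint_vel": joint speeds; "effort": joint torques, N m; "tcp_pos": TCP position; "eef_rot": TCP orientation; "wrist_force": force on the tool from outside, world axes, zero at the start; "wrist_torque": the same for the moment, N m; "gripper_width": finger opening in m; "grasp_force": force on a finger pad.
Only numpy, scipy, OpenCV 4.12 (cv2) and the standard library are available. Lean on these libraries where they do the work, as an engineer would, in place of code of your own. Each camera call takes 0.05 s, during which the arm holds its last target. There are 200 camera calls.

## Working session

There is one attempt and no reset: what is moved stays moved. The work goes in short steps, Python scripts to look and compute and a shell command to move; the robot and the scene stay as the last step left them, time stands still between calls to the robot, and variables do not carry over. Pictures are saved under pics/ and viewed, at most 10 in all, crops included, and the job is handed in when it is done.

```bash
ls; mkdir -p pics
python3 - <<'E'
from bench import manip
import cv2
s=manip.sense(); print({k:(v if not hasattr(v,'round') else v) for k,v in s.items()})
for n in ("top","side"):
    cv2.imwrite(f"pics/{n}0.png",manip.capture(n)[:,:,::-1]); print(n,manip.calibration(n))
E
```

```text
pics
{'clock': 0.0, 'joints': array([-1.18619449,  0.41186513, -0.01270636,  1.59702382,  0.00557848,
        1.13431476, -0.0821978 ]), 'joint_vel': array([-0.00071942, -0.00107276,  0.00047046,  0.00029404, -0.00183942,
       -0.00056162,  0.00093681]), 'effort': array([-3.28583292e-05, -5.87952375e+01,  6.42138273e-01, -2.91077185e+01,
       -5.36470371e-02,  1.83387136e-02,  1.38126179e-04]), 'tcp_pos': array([0.27324408, 0.56154692, 0.22183906]), 'eef_rot': array([[-8.99230331e-01,  4.37475082e-01, -6.02938202e-04],
       [ 4.37475487e-01,  8.99229158e-01, -1.45585007e-03],
       [-9.47185171e-05, -1.57291522e-03, -9.99998758e-01]]), 'wrist_force': array([ 0.12857892, -0.15437644, -0.28054826]), 'wrist_torque': array([ 0.03332784,  0.03636929, -0.00592312]), 'grasp_force': 0.0, 'gripper_width': 0.08750404092673891}
top {'fx': 553.671171165042, 'fy': 553.671171165042, 'cx': 317.62361672585246, 'cy': 244.65133645729492, 'R': array([[-0.01714245, -0.99967383,  0.01893062],
       [-0.99471231,  0.01513378, -0.1015795 ],
       [ 0.10125988, -0.02057185, -0.99464729]]), 't': array([0.08274314, 0.50601917, 1.55820007])}
side {'fx': 493.06875775503715, 'fy': 493.06875775503715, 'cx': 316.0775573603002, 'cy': 243.1473258955901, 'R': array([[ 0.69008495, -0.72371778,  0.00391714],
       [-0.38323248, -0.37000343, -0.84630392],
       [ 0.61393455,  0.58252042, -0.53268595]]), 't': array([-0.26660185,  0.32609858,  0.94145247])}
```

View pics/top0.png

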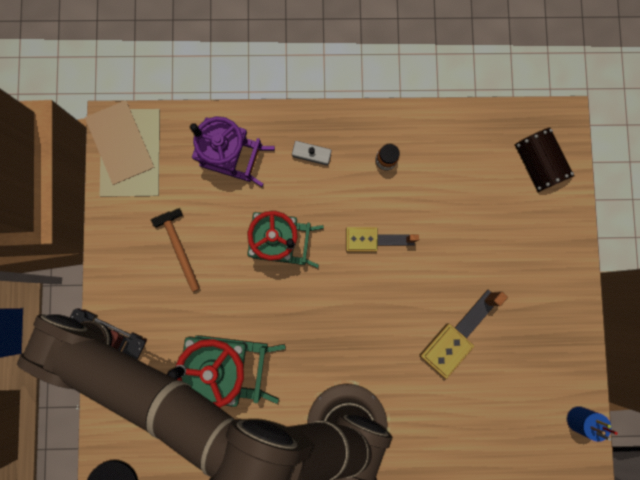

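View pics/side0.png

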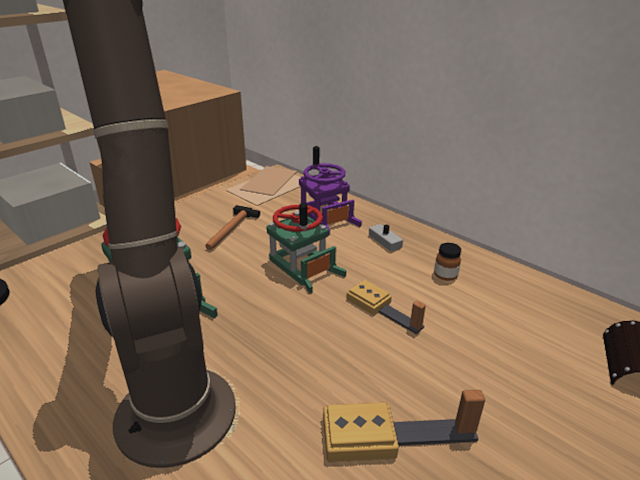

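Candidates: presses are purple at top (218,145), small green (272,236) and large green (210,373). Dies are small (362,240) and large (447,350). I choose the small green press; the die's length still needs checking.

```bash
cat > h.py <<'E'
import numpy as np
from bench import manip
def ray(n,u,v,z):
    c=manip.calibration(n);R=np.array(c["R"]);t=np.array(c["t"])
    C=-R.T@t; d=R.T@np.array([(u-c["cx"])/c["fx"],(v-c["cy"])/c["fy"],1])
    return C+d*(z-C[2])/d[2]
def proj(n,X):
    c=manip.calibration(n);p=np.array(c["R"])@np.array(X)+np.array(c["t"])
    return np.array([c["fx"]*p[0]/p[2]+c["cx"],c["fy"]*p[1]/p[2]+c["cy"]])
E
python3 - <<'E'
import cv2
a=cv2.imread("pics/top0.png")[195:285,235:435]
cv2.imwrite("pics/c0.png",cv2.resize(a,None,fx=4,fy=4,interpolation=cv2.INTER_CUBIC))
a=cv2.imread("pics/side0.png")[190:340,255:455]
cv2.imwrite("pics/c1.png",cv2.resize(a,None,fx=4,fy=4,interpolation=cv2.INTER_CUBIC))
E
```

```text
(no output)
```

View pics/c0.png

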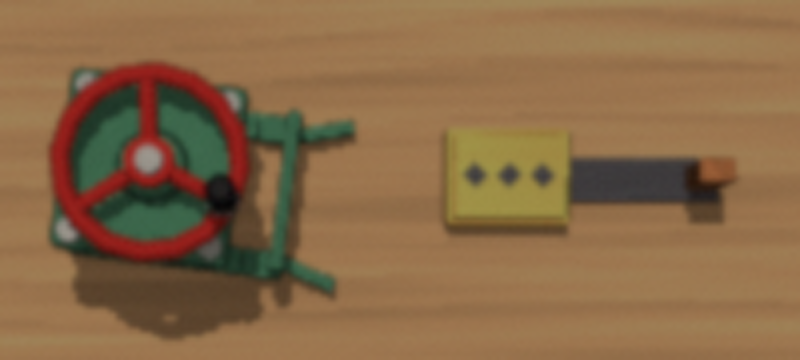

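View pics/c1.png

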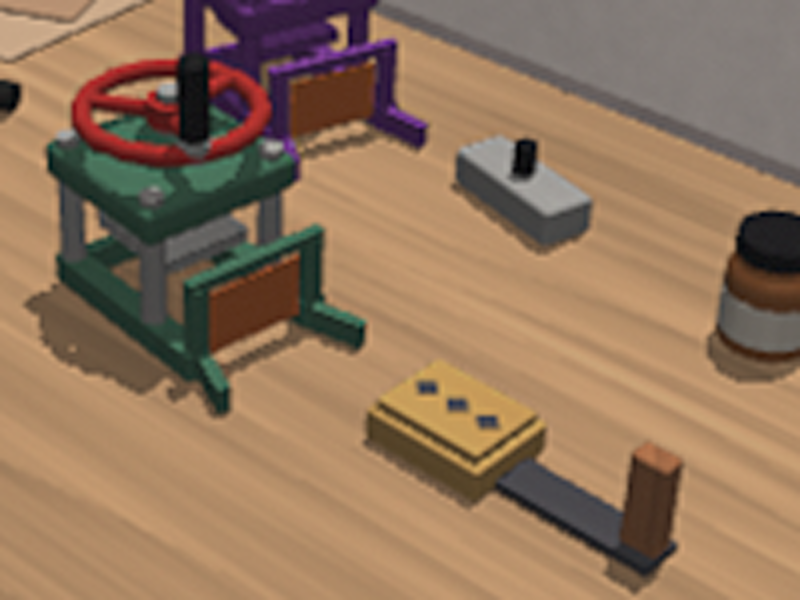

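Run:
```python
from h import *
f=lambda x,y,z:ray("top",235+x/4-.4,195+y/4-.4,z)
g=lambda x,y,z:ray("side",255+x/4-.4,190+y/4-.4,z)
np.set_printoptions(precision=4,suppress=True)
P={}
for n,x,y,z in [("b1",446,130,.032),("b2",569,130,.032),("b3",446,222,.032),("b4",567,222,.032),("tend",722,190,.008),("fin",717,171,.074),("hub",148,158,.15),("crank",221,187,.21),("hingeL",293,115,.076),("hingeR",272,268,.076),("leadL",350,128,.02),("leadR",332,287,.02),("s1",86,82,.114),("s2",233,98,.114),("s3",66,228,.114),("s4",210,247,.114)]:
    P[n]=f(x,y,z); print(n,P[n])
def ang(a,b): d=P[b]-P[a]; return np.degrees(np.arctan2(d[1],d[0]))
print("die ang",ang("b2","b1"),ang("b4","b3"), "press ang", ang("s2","s1"),ang("s4","s3"),ang("hingeR","hingeL")+90,ang("leadR","leadL")+90,ang("s3","s1")+90)
print("block c",(P["b1"]+P["b2"]+P["b3"]+P["b4"])/4)
print("side: hub",g(168,92,.15),"fin",g(657,458,.074),"crank",g(194,62,.21))
for a,b in(("b1","b2"),("b1","b3")):print(np.linalg.norm(P[a]-P[b]))
```

```text
b1 [ 0.5558 -0.0076  0.032 ]
b2 [ 0.5545 -0.0957  0.032 ]
b3 [ 0.4898 -0.0061  0.032 ]
b4 [ 0.4884 -0.0924  0.032 ]
tend [ 0.5122 -0.2088  0.008 ]
fin [ 0.5187 -0.1926  0.074 ]
hub [0.5243 0.1979 0.15  ]
crank [0.4979 0.1483 0.21  ]
hingeL [0.562  0.1017 0.076 ]
hingeR [0.4558 0.1178 0.076 ]
leadL [0.5598 0.0607 0.02  ]
leadR [0.4455 0.0756 0.02  ]
s1 [0.5812 0.2416 0.114 ]
s2 [0.5688 0.1423 0.114 ]
s3 [0.4822 0.2555 0.114 ]
s4 [0.4679 0.159  0.114 ]
die ang 89.16321059663365 89.11758174171764 press ang 82.90298443675977 81.56380973276558 81.37722978691279 82.56637051227838 81.95134623811673
block c [ 0.5221 -0.0504  0.032 ]
side: hub [0.5296 0.2088 0.15  ] fin [ 0.5173 -0.1935  0.074 ] crank [0.4915 0.1456 0.21  ]
0.08810238227212674
0.06602826450971339
```

The small die's block measures 88 x 66 mm (70 wide expected, and the other die is about 1.3 times larger), so it's the right one. The press origin is about (0.523, 0.199) at yaw 82°. The die is at (0.522, -0.050), yaw about 89°.

```bash
cat >> h.py <<'E'
def go(x,y,z,yaw_y=None):
    "dp (cm) and roll to put TCP there with tool y at world yaw (deg)"
    s=manip.sense();R=s["eef_rot"]
    dp=R.T@(np.array([x,y,z])-s["tcp_pos"])*100
    a=np.degrees(np.arctan2(R[1,1],R[0,1]))
    r=0 if yaw_y is None else np.radians((a-yaw_y+90)%180-90)
    print("dp",dp.round(2),"roll",round(r,3),"yaw",round(a,2))
def pr(*p,o=(.523,.199),a=82.):
    "world from press xy"
    c,s=np.cos(np.radians(a)),np.sin(np.radians(a));return np.array(o)+[c*p[0]-s*p[1],s*p[0]+c*p[1]]
E
python3 -c "
from h import *
go(.519,-.192,.30,-1)"
```

```text
dp [-55.06 -57.03  -7.72] roll 1.135 yaw 64.06
```

```bash
python3 -m jog '{"jaw":[8.7,8.7,8.7,8.7,8.7,8.7,8.7,8.7,8.7,8.7],"dp":[[0,0,-4],[0,0,-8],[-2,-2,-8],[-55,-57,-8],[-55,-57,-8],[-55,-57,-8],[-55,-57,-8],[-55,-57,-8],[-55,-57,-8],[-55,-57,-8]],"roll":[0,0,0.1,1.135,1.135,1.135,1.135,1.135,1.135,1.135]}'; python3 -c "
from h import *
go(.519,-.192,.15,-1)"
```

```text
clock: 0.93
tcp_pos: [0.3728, 0.2557, 0.3025]
eef_rot: [[-0.137, 0.991, -0.0], [0.991, 0.137, 0.0], [0.0, -0.0, -1.0]]
wrist_force: [0.8, 0.6, 0.8]
gripper_width: 0.0864
grasp_force: 0.0
dp [-46.35   8.38  15.24] roll 0.154 yaw 7.85
```

```bash
python3 -m jog '{"jaw":[8.7,8.7,8.7,8.7,8.7,8.7,8.7,8.7,8.7,8.7],"dp":[[-46,8,0],[-46,8,0],[-46,8,0],[-46,8,0],[-46,8,0],[-46,8,0],[-46,8,0],[-46,8,0],[-46,8,0],[-46,8,0]],"roll":[0.154,0.154,0.154,0.154,0.154,0.154,0.154,0.154,0.154,0.154]}'; python3 -c "
from h import *
go(.519,-.192,.15,-1)"
```

```text
clock: 1.77
tcp_pos: [0.502, -0.1402, 0.3027]
eef_rot: [[0.01, 1.0, 0.0], [1.0, -0.01, 0.0], [0.0, 0.0, -1.0]]
wrist_force: [1.9, 0.9, 0.0]
gripper_width: 0.0873
grasp_force: 0.0
dp [-5.17  1.74 15.27] roll 0.007 yaw -0.6
```

```bash
python3 -m jog '{"jaw":[8.7,8.7,8.7,8.7,8.7,8.7,8.7],"dp":[[-4,0.8,3],[-4,0.8,7],[-4,0.8,11],[-4,0.8,15],[-4,0.8,15],[-4,0.8,15],[-4,0.8,15]],"roll":[0,0,0,0,0,0,0]}'
python3 - <<'E'
from h import *
import cv2
go(.519,-.192,.036,-1)
a=manip.capture("side")[:,:,::-1]; cv2.imwrite("pics/s2.png",cv2.resize(a[180:360,330:480],None,fx=3,fy=3))
E
```

```text
clock: 2.35
tcp_pos: [0.5104, -0.1788, 0.1544]
eef_rot: [[0.011, 1.0, 0.001], [1.0, -0.011, -0.001], [-0.001, 0.001, -1.0]]
wrist_force: [0.4, 0.1, 0.1]
gripper_width: 0.0868
grasp_force: 0.0
dp [-1.3   0.86 11.85] roll 0.006 yaw -0.64
```

View pics/s2.png

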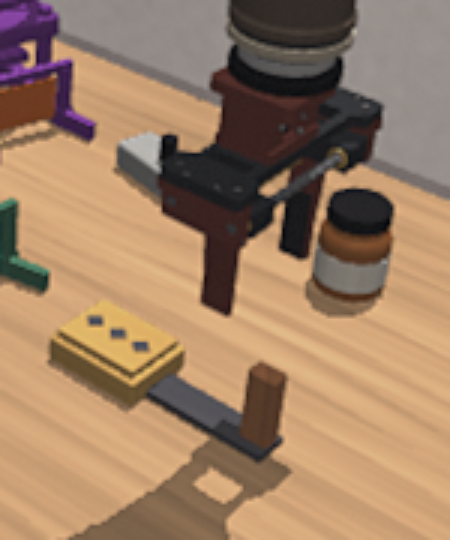

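The gripper is open above the fin (fin at crop (262,405)), and the jar and weight are clear. I'll descend and grip.

```bash
python3 -m jog '{"jaw":[8.7,8.7,8.7,8.7,8.7,8.7,8.7,8.7],"dp":[[-1.3,0.86,1],[-1.3,0.86,3],[-1.3,0.86,6],[-1.3,0.86,9],[-1.3,0.86,11.6],[-1.3,0.86,11.6],[-1.3,0.86,11.6],[-1.3,0.86,11.6]],"roll":[0,0,0,0,0,0,0,0]}'; python3 -m jog '{"jaw":[4,2,1,1,1,1,1,1,1,1],"dp":[[0,0,0],[0,0,0],[0,0,0],[0,0,0],[0,0,0],[0,0,0],[0,0,0],[0,0,0],[0,0,0],[0,0,0]],"roll":[0,0,0,0,0,0,0,0,0,0]}' 10
```

```text
clock: 3.07
tcp_pos: [0.5198, -0.192, 0.0393]
eef_rot: [[0.011, 1.0, 0.004], [1.0, -0.011, -0.001], [-0.001, 0.004, -1.0]]
wrist_force: [-0.6, -0.1, -0.2]
gripper_width: 0.0869
grasp_force: 0.0
clock: 3.9
tcp_pos: [0.5179, -0.1915, 0.0366]
eef_rot: [[0.011, 1.0, -0.0], [1.0, -0.011, 0.0], [0.0, -0.0, -1.0]]
wrist_force: [-0.7, 0.4, 0.4]
gripper_width: 0.0237
grasp_force: 0.0
```

```bash
python3 -m jog '{"jaw":[1,1,1,1,1],"dp":[[0,0,0],[0,0,0],[0,0,0],[0,0,0],[0,0,0]],"roll":[0,0,0,0,0]}' 40
python3 - <<'E'
from h import *
import cv2
a=manip.capture("top")[:,:,::-1]; cv2.imwrite("pics/t3.png",cv2.resize(a[195:285,235:435],None,fx=4,fy=4,interpolation=cv2.INTER_CUBIC))
E
```

```text
clock: 4.32
tcp_pos: [0.518, -0.1915, 0.0366]
eef_rot: [[0.011, 1.0, -0.0], [1.0, -0.011, -0.0], [-0.0, -0.0, -1.0]]
wrist_force: [0.6, -0.1, -1.1]
gripper_width: 0.0177
grasp_force: 40.0
```

View pics/t3.png

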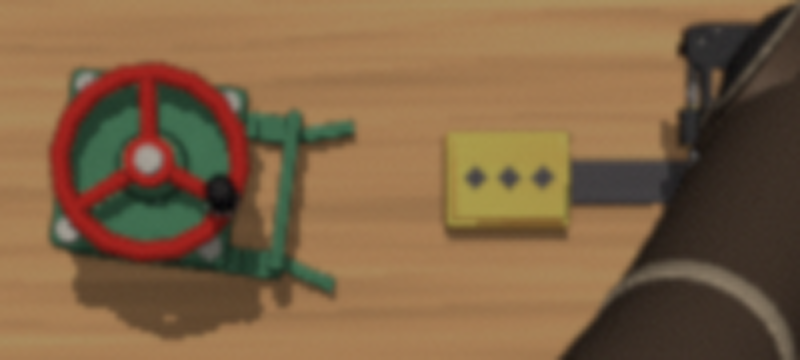

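```bash
python3 -c "
from h import *
go(*pr(-.332,0),.0366,-8)"
```

```text
dp [ 6.12 -4.18  0.  ] roll 0.129 yaw -0.63
```

```bash
python3 -m jog '{"jaw":[1,1,1,1,1,1,1,1,1,1],"dp":[[0.6,-0.5,0],[1.4,-1,0],[2.2,-1.5,0],[3,-2.1,0],[3.8,-2.6,0],[4.6,-3.2,0],[5.4,-3.7,0],[6.1,-4.2,0],[6.1,-4.2,0],[6.1,-4.2,0]],"roll":[0.015,0.03,0.045,0.06,0.08,0.1,0.115,0.13,0.13,0.13]}' 50
python3 - <<'E'
from h import *
import cv2
a=manip.capture("top")[:,:,::-1]; cv2.imwrite("pics/t4.png",cv2.resize(a[195:285,255:405],None,fx=5,fy=5,interpolation=cv2.INTER_CUBIC))
go(*pr(-.332,0),.0366,-8)
E
```

```text
clock: 5.2
tcp_pos: [0.4763, -0.1291, 0.0366]
eef_rot: [[0.139, 0.99, -0.0], [0.99, -0.139, 0.0], [0.0, -0.0, -1.0]]
wrist_force: [-0.5, 1.0, -3.2]
gripper_width: 0.0181
grasp_force: 50.0
dp [-0.03  0.03  0.  ] roll -0.0 yaw -8.0
```

View pics/t4.png

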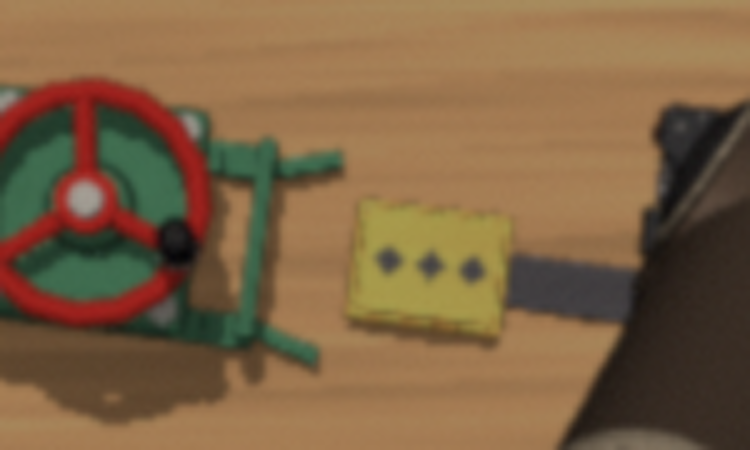

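Run:
```python
from h import *
f=lambda x,y,z:ray("top",255+x/5-.4,195+y/5-.4,z)[:2]
c,s=np.cos(np.radians(82)),np.sin(np.radians(82))
def q(p): d=p-np.array([.523,.199]); return (np.array([c*d[0]+s*d[1],-s*d[0]+c*d[1]])*1000).round(1)
for n,x,y,z in [("die fl",360,200,.032),("fr",347,320,.032),("bl",510,213,.032),("br",500,335,.032),("dia1",389,262,.032),("dia2",430,265,.032),("dia3",472,269,.032),("leadL",342,162,.02),("leadR",316,360,.02),("barL",266,140,.076),("barR",245,345,.076),("hub",85,199,.15),("crank",177,242,.21)]: print(n,q(f(x,y,z)))
print(q(manip.sense()["tcp_pos"][:2]))
```

```text
die fl [-147.3  -32.8]
fr [-148.2   36.2]
bl [-233.2  -36.1]
br [-235.6   34. ]
dia1 [-168.     0.4]
dia2 [-191.3   -0.8]
dia3 [-215.4   -1.5]
leadL [-134.6  -54.9]
leadR [-133.7   60.2]
barL [-90.5 -54.2]
barR [-93.2  60.4]
hub [-1.1 -0.7]
crank [-54.6  21.9]
[-3.317e+02  3.000e-01]
```

Run:
```python
from h import *
import cv2
sd=manip.capture("side")[:,:,::-1].copy(); tp=manip.capture("top")[:,:,::-1].copy()
cv2.imwrite("pics/sd5.png",sd);cv2.imwrite("pics/tp5.png",tp)
S=[([(-.133,-.0475,.02),(-.095,-.039,.02)],0),([(-.133,.0475,.02),(-.095,.039,.02)],0),([(-.095,-.039,.022),(-.06,-.039,.022)],0),([(-.095,.039,.022),(-.06,.039,.022)],0),
([(-.059,-.062,.112),(.064,-.062,.112),(.064,.062,.112),(-.059,.062,.112),(-.059,-.062,.112)],0),([(-.09,-.037,.06),(-.09,-.037,.012),(-.09,.037,.012),(-.09,.037,.06),(-.09,-.037,.06)],0)]
out=[]
for n,a,u0,v0,w,h,k in(("top",tp,240,195,130,85,6),("side",sd,255,195,160,105,5)):
    im=cv2.resize(a[v0:v0+h,u0:u0+w],None,fx=k,fy=k,interpolation=cv2.INTER_CUBIC)
    for P,_ in S:
        pts=[((proj(n,[*pr(x,y),z])-[u0,v0]+.5)*k) for x,y,z in P]
        cv2.polylines(im,[np.int32(np.round(pts))],False,(255,255,0),1,cv2.LINE_AA)
    out.append(im)
    cv2.imwrite(f"pics/ov_{n}.png",im)
h=300
o=np.vstack([cv2.resize(out[0][:,:],(780,510))[0:300], cv2.resize(out[1],(780,512))[0:300]])
cv2.imwrite("pics/ov.png",o)
```

```text
(no output)
```

View pics/ov_top.png

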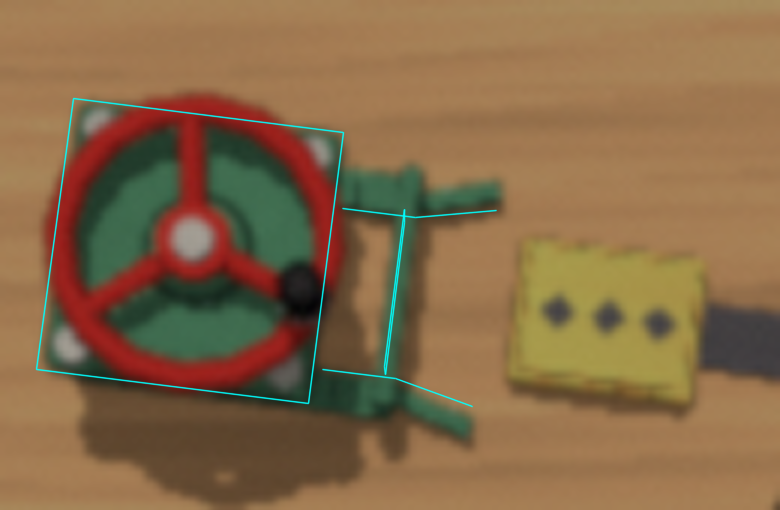

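The overlay fits within about 1 mm, so yaw 82° is right. The die is about 1.5 mm towards press -y. I'll feed it in with that correction.

```bash
python3 -m jog '{"jaw":[1,1,1,1,1,1,1,1],"dp":[[0.5,-0.15,0],[1.2,-0.15,0],[1.9,-0.15,0],[2.6,-0.15,0],[3.3,-0.15,0],[4,-0.15,0],[4.5,-0.15,0],[4.5,-0.15,0]],"roll":[0,0,0,0,0,0,0,0]}'; python3 -m jog '{"jaw":[1,1,1,1,1,1,1,1],"dp":[[0.5,0,0],[1.1,0,0],[1.7,0,0],[2.3,0,0],[2.9,0,0],[3.5,0,0],[4,0,0],[4,0,0]],"roll":[0,0,0,0,0,0,0,0]}'
```

```text
clock: 6.02
tcp_pos: [0.4817, -0.0835, 0.0365]
eef_rot: [[0.139, 0.99, -0.0], [0.99, -0.139, 0.001], [0.001, -0.0, -1.0]]
wrist_force: [0.9, -0.0, -2.2]
gripper_width: 0.0176
grasp_force: 50.0
clock: 6.68
tcp_pos: [0.4873, -0.0442, 0.0366]
eef_rot: [[0.139, 0.99, -0.0], [0.99, -0.139, 0.001], [0.001, -0.0, -1.0]]
wrist_force: [0.3, 0.5, -1.9]
gripper_width: 0.0177
grasp_force: 50.0
```

```bash
python3 -m jog '{"jaw":[1,1,1,1,1,1,1,1,1],"dp":[[0.5,0,0],[1.2,0,0],[1.9,0,0],[2.6,0,0],[3.3,0,0],[4,0,0],[4.7,0,0],[5,0,0],[5,0,0]],"roll":[0,0,0,0,0,0,0,0,0]}'; python3 -m jog '{"jaw":[1,1,1,1,1,1,1,1],"dp":[[0.5,0,0],[1.1,0,0],[1.7,0,0],[2.3,0,0],[2.9,0,0],[3.5,0,0],[3.9,0,0],[3.9,0,0]],"roll":[0,0,0,0,0,0,0,0]}'
```

```text
clock: 7.43
tcp_pos: [0.4943, 0.0054, 0.0366]
eef_rot: [[0.139, 0.99, -0.0], [0.99, -0.139, 0.001], [0.001, -0.0, -1.0]]
wrist_force: [0.9, 2.3, -2.3]
gripper_width: 0.018
grasp_force: 50.0
clock: 8.1
tcp_pos: [0.4998, 0.044, 0.0366]
eef_rot: [[0.139, 0.99, 0.0], [0.99, -0.139, 0.001], [0.001, 0.0, -1.0]]
wrist_force: [0.7, 1.1, -3.7]
gripper_width: 0.0178
grasp_force: 50.0
```

```bash
python3 -m jog '{"jaw":[1,1,1,1,1,1,1,1],"dp":[[0.3,0,0],[0.5,0,0],[0.7,0,0],[0.9,0,0],[1.1,0,0],[1.2,0,0],[1.2,0,0],[1.2,0,0]],"roll":[0,0,0,0,0,0,0,0]}';for i in 1; do python3 -m jog '{"jaw":[1,1,1],"dp":[[0.2,0,0],[0.3,0,0],[0.3,0,0]],"roll":[0,0,0]}';done
```

```text
clock: 8.77
tcp_pos: [0.5013, 0.0547, 0.0366]
eef_rot: [[0.14, 0.99, 0.0], [0.99, -0.14, 0.0], [0.0, 0.0, -1.0]]
wrist_force: [-0.1, 0.2, -2.6]
gripper_width: 0.0178
grasp_force: 50.0
clock: 9.02
tcp_pos: [0.5018, 0.0576, 0.0366]
eef_rot: [[0.14, 0.99, 0.0], [0.99, -0.14, 0.0], [0.0, 0.0, -1.0]]
wrist_force: [-0.1, -0.2, -2.3]
gripper_width: 0.018
grasp_force: 50.0
```

```bash
python3 -m jog '{"jaw":[1,1,1],"dp":[[0.1,0,0],[0.15,0,0],[0.15,0,0]],"roll":[0,0,0]}';python3 -m jog '{"jaw":[1,1,1],"dp":[[0.1,0,0],[0.15,0,0],[0.15,0,0]],"roll":[0,0,0]}'
```

```text
clock: 9.27
tcp_pos: [0.502, 0.059, 0.0366]
eef_rot: [[0.14, 0.99, 0.0], [0.99, -0.14, 0.0], [0.0, 0.0, -1.0]]
wrist_force: [-0.6, -0.6, -1.7]
gripper_width: 0.0179
grasp_force: 50.0
clock: 9.52
tcp_pos: [0.5022, 0.0601, 0.0367]
eef_rot: [[0.141, 0.99, 0.0], [0.99, -0.141, -0.0], [-0.0, 0.0, -1.0]]
wrist_force: [0.8, -2.0, -1.5]
gripper_width: 0.0178
grasp_force: 50.0
```

```bash
python3 -m jog '{"jaw":[1,1,1],"dp":[[0.1,0,0],[0.15,0,0],[0.15,0,0]],"roll":[0,0,0]}';python3 -m jog '{"jaw":[1,1,1],"dp":[[0.1,0,0],[0.1,0,0],[0.1,0,0]],"roll":[0,0,0]}'
```

```text
clock: 9.77
tcp_pos: [0.5023, 0.0601, 0.0368]
eef_rot: [[0.142, 0.99, 0.0], [0.99, -0.142, -0.002], [-0.002, 0.0, -1.0]]
wrist_force: [-0.5, -7.0, 1.1]
gripper_width: 0.0177
grasp_force: 50.0
clock: 10.02
tcp_pos: [0.5025, 0.0602, 0.0369]
eef_rot: [[0.142, 0.99, 0.0], [0.99, -0.142, -0.002], [-0.002, 0.001, -1.0]]
wrist_force: [-1.3, -10.1, 2.2]
gripper_width: 0.0176
grasp_force: 50.0
```

```bash
python3 -m jog '{"jaw":[1,1,1],"dp":[[-0.1,0,0],[-0.15,0,0],[-0.15,0,0]],"roll":[0,0,0]}'; python3 -m jog '{"jaw":[6,6,6,6,6,6],"dp":[[0,0,0],[0,0,0],[0,0,0],[0,0,0],[0,0,0],[0,0,0]],"roll":[0,0,0,0,0,0]}'
python3 - <<'E'
from h import *
import cv2
a=manip.capture("side")[:,:,::-1].copy()
u0,v0,k=255,190,5
im=cv2.resize(a[v0:v0+115,u0:u0+150],None,fx=k,fy=k,interpolation=cv2.INTER_CUBIC)
for P in ([(-.09,-.037,.06),(-.09,-.037,.012),(-.09,.037,.012),(-.09,.037,.06)],[(-.155,-.016,.008),(-.155,.016,.008),(-.1,.016,.008)],):
    cv2.polylines(im,[np.int32([(proj("side",[*pr(x,y),z])-[u0,v0]+.5)*k for x,y,z in P])],False,(255,255,0),1)
cv2.imwrite("pics/s6.png",im)
E
```

```text
clock: 10.27
tcp_pos: [0.5024, 0.0602, 0.0368]
eef_rot: [[0.141, 0.99, 0.0], [0.99, -0.141, -0.001], [-0.001, 0.0, -1.0]]
wrist_force: [-0.8, -7.2, 0.4]
gripper_width: 0.0177
grasp_force: 50.0
clock: 10.77
tcp_pos: [0.5023, 0.0617, 0.0367]
eef_rot: [[0.14, 0.99, 0.0], [0.99, -0.14, 0.0], [0.0, 0.0, -1.0]]
wrist_force: [-0.6, 0.5, -0.2]
gripper_width: 0.0543
grasp_force: 0.0
```

View pics/s6.png

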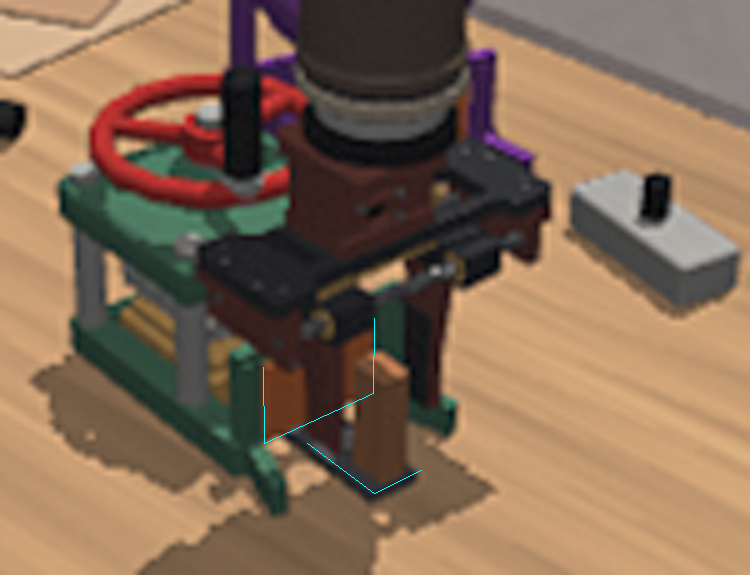

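The die is home: the tongue end matches the overlay and the orange guard hangs shut at about (285,410). Next I'll rise and go to the crank.

```bash
python3 -m jog '{"jaw":[8,8.5,8.5,8.5,8.5,8.5,8.5,8.5],"dp":[[0,0,-1],[0,0,-4],[0,0,-8],[0,0,-12],[0,0,-16],[0,0,-20],[0,0,-22.5],[0,0,-22.5]],"roll":[0,0,0,0,0,0,0,0]}'
python3 - <<'E'
from h import *
k=ray("top",289.8,242.5,.21)[:2]; d=k-[.523,.199]; print(k,np.linalg.norm(d))
t=np.array([.523,.199])+d/np.linalg.norm(d)*.055; print(t)
go(*t,.168)
E
```

```text
clock: 11.48
tcp_pos: [0.5048, 0.061, 0.2674]
eef_rot: [[0.141, 0.99, 0.008], [0.99, -0.141, 0.004], [0.005, 0.007, -1.0]]
wrist_force: [0.9, -0.5, -0.1]
gripper_width: 0.085
grasp_force: 0.0
[0.49497724 0.14845468] 0.057793638381096045
[0.49633181 0.15089795]
dp [ 8.73 -2.18  9.97] roll 0 yaw -8.13
```

```bash
python3 -m jog '{"jaw":[8.5,8.5,8.5,7,6,5,5,5,5,5],"dp":[[3,-0.8,0],[6,-1.5,0],[8.7,-2.2,0],[8.7,-2.2,0],[8.7,-2.2,2],[8.7,-2.2,5],[8.7,-2.2,8],[8.7,-2.2,9.4],[8.7,-2.2,9.4],[8.7,-2.2,9.4]],"roll":[0,0,0,0,0,0,0,0,0,0]}' 5;  python3 -c "
from h import *
go(.4963,.1509,.168)"
```

```text
clock: 12.32
tcp_pos: [0.4924, 0.1497, 0.1675]
eef_rot: [[0.141, 0.99, -0.001], [0.99, -0.141, -0.001], [-0.002, -0.001, -1.0]]
wrist_force: [1.1, 0.6, 0.0]
gripper_width: 0.05
grasp_force: 0.0
dp [ 0.17  0.37 -0.06] roll 0 yaw -8.13
```

Correct, then close gently.

```bash
python3 -m jog '{"jaw":[5,4,3,2,1.5,1.5,1.5,1.5],"dp":[[0.1,0.3,0],[0.1,0.3,0],[0.1,0.3,0],[0.1,0.3,0],[0.1,0.3,0],[0.1,0.3,0],[0.1,0.3,0],[0.1,0.3,0]],"roll":[0,0,0,0,0,0,0,0]}' 5
```

```text
clock: 12.98
tcp_pos: [0.496, 0.1512, 0.168]
eef_rot: [[0.14, 0.99, 0.0], [0.99, -0.14, 0.0], [0.001, 0.0, -1.0]]
wrist_force: [-1.0, -0.5, 2.8]
gripper_width: 0.0219
grasp_force: 5.0
```

```bash
cat > chk.py <<'E'
# exit 1 when the force opposing clockwise motion exceeds the limit
import sys
from h import *
s=manip.sense();d=s["tcp_pos"][:2]-[.523,.199];a=np.arctan2(d[1],d[0]);F=s["wrist_force"][:2]
t=F@[np.sin(a),-np.cos(a)];r=F@d/np.hypot(*d)
print(f"ang {np.degrees(a):.1f} r {1000*np.hypot(*d):.1f} Ft {t:.1f} Fr {r:.1f} t {s['clock']:.1f}")
sys.exit(t<-float(sys.argv[1]))
E
cat > tab.py <<'E'
from h import *
s=manip.sense();R=s["eef_rot"];d=s["tcp_pos"][:2]-[.523,.199];a0=np.arctan2(d[1],d[0])
P=lambda a:R.T@[.055*np.cos(a),.055*np.sin(a),0]*100
print("20deg",[list((P(a0-np.radians(20*k))-P(a0)).round(2)[:2]) for k in range(1,10)])
E
python3 chk.py 99; python3 tab.py
```

```text
ang -119.4 r 54.8 Ft 0.7 Fr 0.9 t 13.0
20deg [[np.float64(0.99), np.float64(-1.63)], [np.float64(2.49), np.float64(-2.82)], [np.float64(4.3), np.float64(-3.43)], [np.float64(6.21), np.float64(-3.39)], [np.float64(7.99), np.float64(-2.69)], [np.float64(9.42), np.float64(-1.43)], [np.float64(10.33), np.float64(0.25)], [np.float64(10.62), np.float64(2.14)], [np.float64(10.24), np.float64(4.01)]]False
```

```bash
python3 -m jog '{"jaw":[1.5,1.5,1.5,1.5,1.5,1.5,1.5,1.5,1.5,1.5],"dp":[[0.99,-1.63,0],[2.49,-2.82,0],[4.3,-3.43,0],[6.21,-3.39,0],[7.99,-2.69,0],[9.42,-1.43,0],[10.33,0.25,0],[10.62,2.14,0],[10.24,4.01,0],[10.24,4.01,0]],"roll":[0,0,0,0,0,0,0,0,0,0]}' 12; python3 chk.py 99
```

```text
clock: 13.82
tcp_pos: [0.5545, 0.2452, 0.1685]
eef_rot: [[0.143, 0.99, 0.006], [0.99, -0.143, -0.001], [0.0, 0.006, -1.0]]
wrist_force: [5.0, 1.9, 4.1]
gripper_width: 0.0215
grasp_force: 12.0
ang 55.7 r 55.9 Ft 3.1 Fr 4.4 t 13.8False
```

```bash
python3 -m jog '{"jaw":[1.5,1.5,1.5,1.5,1.5,1.5,1.5,1.5,1.5],"dp":[[-0.99,1.63,0],[-2.49,2.82,0],[-4.3,3.43,0],[-6.21,3.39,0],[-7.99,2.69,0],[-9.42,1.43,0],[-10.33,-0.25,0],[-10.33,-0.25,0],[-10.33,-0.25,0]],"roll":[0,0,0,0,0,0,0,0,0]}' 12; python3 chk.py 99
python3 - <<'E'
from h import *
s=manip.sense();R=s["eef_rot"];d=s["tcp_pos"][:2]-[.523,.199];a0=np.radians(-119.4-320)
P=lambda a:R.T@[.055*np.cos(a),.055*np.sin(a),0]*100
for k in range(18): print((P(a0-np.radians(10*k+10))-P(a0-np.radians(10*k))).round(2)[:2].tolist(),end=' ')
E
```

```text
clock: 14.57
tcp_pos: [0.5315, 0.145, 0.1676]
eef_rot: [[0.14, 0.99, -0.002], [0.99, -0.14, 0.001], [0.001, -0.002, -1.0]]
wrist_force: [-2.0, -0.3, 0.4]
gripper_width: 0.0219
grasp_force: 12.0
ang -81.0 r 54.7 Ft 2.0 Fr -0.0 t 14.6
[-0.23, -0.93] [-0.06, -0.96] [0.11, -0.95] [0.27, -0.92] [0.43, -0.86] [0.57, -0.77] [0.69, -0.66] [0.8, -0.53] [0.88, -0.38] [0.93, -0.23] [0.96, -0.06] [0.95, 0.11] [0.92, 0.27] [0.86, 0.43] [0.77, 0.57] [0.66, 0.69] [0.53, 0.8] [0.38, 0.88] False
```

```bash
sed -i 's/sys.exit(t<-float(sys.argv\[1\]))/sys.exit(int(t<-float(sys.argv[1])))/' chk.py
python3 -m jog '{"jaw":[1.5,1.5],"dp":[[-0.12,-0.46,0],[-0.23,-0.93,0]],"roll":[0,0]}' >/dev/null && python3 chk.py 7 &&
python3 -m jog '{"jaw":[1.5,1.5],"dp":[[-0.03,-0.48,0],[-0.06,-0.96,0]],"roll":[0,0]}' >/dev/null && python3 chk.py 7 &&
python3 -m jog '{"jaw":[1.5,1.5],"dp":[[0.05,-0.48,0],[0.11,-0.95,0]],"roll":[0,0]}' >/dev/null && python3 chk.py 7 &&
python3 -m jog '{"jaw":[1.5,1.5],"dp":[[0.13,-0.46,0],[0.27,-0.92,0]],"roll":[0,0]}' >/dev/null && python3 chk.py 7 &&
python3 -m jog '{"jaw":[1.5,1.5],"dp":[[0.21,-0.43,0],[0.43,-0.86,0]],"roll":[0,0]}' >/dev/null && python3 chk.py 7 &&
python3 -m jog '{"jaw":[1.5,1.5],"dp":[[0.28,-0.39,0],[0.57,-0.77,0]],"roll":[0,0]}' >/dev/null && python3 chk.py 7 &&
python3 -m jog '{"jaw":[1.5,1.5],"dp":[[0.35,-0.33,0],[0.69,-0.66,0]],"roll":[0,0]}' >/dev/null && python3 chk.py 7 &&
python3 -m jog '{"jaw":[1.5,1.5],"dp":[[0.4,-0.27,0],[0.8,-0.53,0]],"roll":[0,0]}' >/dev/null && python3 chk.py 7 &&
python3 -m jog '{"jaw":[1.5,1.5],"dp":[[0.44,-0.19,0],[0.88,-0.38,0]],"roll":[0,0]}' >/dev/null && python3 chk.py 7 &&
python3 -m jog '{"jaw":[1.5,1.5],"dp":[[0.46,-0.12,0],[0.93,-0.23,0]],"roll":[0,0]}' >/dev/null && python3 chk.py 7 &&
python3 -m jog '{"jaw":[1.5,1.5],"dp":[[0.48,-0.03,0],[0.96,-0.06,0]],"roll":[0,0]}' >/dev/null && python3 chk.py 7 &&
python3 -m jog '{"jaw":[1.5,1.5],"dp":[[0.48,0.05,0],[0.95,0.11,0]],"roll":[0,0]}' >/dev/null && python3 chk.py 7 &&
python3 -m jog '{"jaw":[1.5,1.5],"dp":[[0.46,0.13,0],[0.92,0.27,0]],"roll":[0,0]}' >/dev/null && python3 chk.py 7 &&
python3 -m jog '{"jaw":[1.5,1.5],"dp":[[0.43,0.21,0],[0.86,0.43,0]],"roll":[0,0]}' >/dev/null && python3 chk.py 7 &&
python3 -m jog '{"jaw":[1.5,1.5],"dp":[[0.39,0.28,0],[0.77,0.57,0]],"roll":[0,0]}' >/dev/null && python3 chk.py 7 &&
python3 -m jog '{"jaw":[1.5,1.5],"dp":[[0.33,0.35,0],[0.66,0.69,0]],"roll":[0,0]}' >/dev/null && python3 chk.py 7 &&
python3 -m jog '{"jaw":[1.5,1.5],"dp":[[0.27,0.4,0],[0.53,0.8,0]],"roll":[0,0]}' >/dev/null && python3 chk.py 7 &&
python3 -m jog '{"jaw":[1.5,1.5],"dp":[[0.19,0.44,0],[0.38,0.88,0]],"roll":[0,0]}' >/dev/null && python3 chk.py 7
```

```text
ang -88.9 r 54.8 Ft -2.0 Fr -2.9 t 14.7
ang -99.6 r 54.9 Ft -2.3 Fr -2.9 t 14.9
ang -109.9 r 55.0 Ft -1.6 Fr -2.5 t 15.1
ang -120.0 r 55.1 Ft -1.7 Fr -2.7 t 15.2
ang -129.9 r 55.2 Ft -1.7 Fr -2.5 t 15.4
ang -139.9 r 55.3 Ft -1.7 Fr -2.1 t 15.6
ang -149.8 r 55.4 Ft -2.3 Fr -2.4 t 15.7
ang -159.8 r 55.4 Ft -1.6 Fr -0.5 t 15.9
ang -169.9 r 55.5 Ft -3.1 Fr -0.2 t 16.1
ang -179.9 r 55.5 Ft -1.9 Fr 0.9 t 16.2
ang 169.9 r 55.6 Ft -1.2 Fr 1.9 t 16.4
ang 159.8 r 55.6 Ft -2.4 Fr 2.3 t 16.6
ang 149.8 r 55.6 Ft -1.9 Fr 2.4 t 16.7
ang 139.8 r 55.6 Ft -2.1 Fr 2.8 t 16.9
ang 129.8 r 55.5 Ft -1.8 Fr 3.6 t 17.1
ang 119.8 r 55.5 Ft -2.6 Fr 3.3 t 17.2
ang 109.8 r 55.4 Ft -1.7 Fr 3.7 t 17.4
ang 99.8 r 55.3 Ft -1.7 Fr 3.1 t 17.6
```

```bash
python3 -m jog '{"jaw":[1.5,1.5],"dp":[[0.12,0.46,0],[0.23,0.93,0]],"roll":[0,0]}' >/dev/null && python3 chk.py 6 &&
python3 -m jog '{"jaw":[1.5,1.5],"dp":[[0.03,0.48,0],[0.06,0.96,0]],"roll":[0,0]}' >/dev/null && python3 chk.py 6 &&
python3 -m jog '{"jaw":[1.5,1.5],"dp":[[-0.05,0.48,0],[-0.11,0.95,0]],"roll":[0,0]}' >/dev/null && python3 chk.py 6 &&
python3 -m jog '{"jaw":[1.5,1.5],"dp":[[-0.13,0.46,0],[-0.27,0.92,0]],"roll":[0,0]}' >/dev/null && python3 chk.py 6 &&
python3 -m jog '{"jaw":[1.5,1.5],"dp":[[-0.21,0.43,0],[-0.43,0.86,0]],"roll":[0,0]}' >/dev/null && python3 chk.py 6 &&
python3 -m jog '{"jaw":[1.5,1.5],"dp":[[-0.28,0.39,0],[-0.57,0.77,0]],"roll":[0,0]}' >/dev/null && python3 chk.py 6 &&
python3 -m jog '{"jaw":[1.5,1.5],"dp":[[-0.35,0.33,0],[-0.69,0.66,0]],"roll":[0,0]}' >/dev/null && python3 chk.py 6 &&
python3 -m jog '{"jaw":[1.5,1.5],"dp":[[-0.4,0.27,0],[-0.8,0.53,0]],"roll":[0,0]}' >/dev/null && python3 chk.py 6 &&
python3 -m jog '{"jaw":[1.5,1.5],"dp":[[-0.44,0.19,0],[-0.88,0.38,0]],"roll":[0,0]}' >/dev/null && python3 chk.py 6 &&
python3 -m jog '{"jaw":[1.5,1.5],"dp":[[-0.46,0.12,0],[-0.93,0.23,0]],"roll":[0,0]}' >/dev/null && python3 chk.py 6 &&
python3 -m jog '{"jaw":[1.5,1.5],"dp":[[-0.48,0.03,0],[-0.96,0.06,0]],"roll":[0,0]}' >/dev/null && python3 chk.py 6 &&
python3 -m jog '{"jaw":[1.5,1.5],"dp":[[-0.48,-0.05,0],[-0.95,-0.11,0]],"roll":[0,0]}' >/dev/null && python3 chk.py 6 &&
python3 -m jog '{"jaw":[1.5,1.5],"dp":[[-0.46,-0.13,0],[-0.92,-0.27,0]],"roll":[0,0]}' >/dev/null && python3 chk.py 6 &&
python3 -m jog '{"jaw":[1.5,1.5],"dp":[[-0.43,-0.21,0],[-0.86,-0.43,0]],"roll":[0,0]}' >/dev/null && python3 chk.py 6 &&
python3 -m jog '{"jaw":[1.5,1.5],"dp":[[-0.39,-0.28,0],[-0.77,-0.57,0]],"roll":[0,0]}' >/dev/null && python3 chk.py 6 &&
python3 -m jog '{"jaw":[1.5,1.5],"dp":[[-0.33,-0.35,0],[-0.66,-0.69,0]],"roll":[0,0]}' >/dev/null && python3 chk.py 6 &&
python3 -m jog '{"jaw":[1.5,1.5],"dp":[[-0.27,-0.4,0],[-0.53,-0.8,0]],"roll":[0,0]}' >/dev/null && python3 chk.py 6 &&
python3 -m jog '{"jaw":[1.5,1.5],"dp":[[-0.19,-0.44,0],[-0.38,-0.88,0]],"roll":[0,0]}' >/dev/null && python3 chk.py 6
```

```text
ang 89.9 r 55.2 Ft -2.2 Fr 2.8 t 17.7
ang 79.8 r 55.1 Ft -2.4 Fr 2.6 t 17.9
ang 69.7 r 55.0 Ft -1.9 Fr 2.8 t 18.1
ang 59.7 r 54.9 Ft -1.8 Fr 1.6 t 18.2
ang 49.6 r 54.8 Ft -2.0 Fr 0.5 t 18.4
ang 39.6 r 54.8 Ft -2.4 Fr 0.8 t 18.6
ang 29.7 r 54.7 Ft -2.4 Fr -1.6 t 18.7
ang 19.7 r 54.6 Ft -2.2 Fr -1.1 t 18.9
ang 9.9 r 54.6 Ft -2.3 Fr -3.0 t 19.1
ang 0.0 r 54.5 Ft -1.7 Fr -3.7 t 19.2
ang -9.8 r 54.5 Ft -2.3 Fr -5.8 t 19.4
ang -19.8 r 54.5 Ft -1.2 Fr -6.1 t 19.6
ang -29.6 r 54.5 Ft -1.8 Fr -4.3 t 19.7
ang -39.5 r 54.5 Ft -1.1 Fr -6.4 t 19.9
ang -49.4 r 54.6 Ft -1.4 Fr -5.2 t 20.1
ang -59.4 r 54.6 Ft -1.6 Fr -4.9 t 20.2
ang -69.3 r 54.7 Ft -1.8 Fr -5.2 t 20.4
ang -79.4 r 54.8 Ft -1.7 Fr -5.2 t 20.6
```

680° turned. Next half turn.

```bash
python3 -m jog '{"jaw":[1.5,1.5],"dp":[[-0.12,-0.46,0],[-0.23,-0.93,0]],"roll":[0,0]}' >/dev/null && python3 chk.py 6 &&
python3 -m jog '{"jaw":[1.5,1.5],"dp":[[-0.03,-0.48,0],[-0.06,-0.96,0]],"roll":[0,0]}' >/dev/null && python3 chk.py 6 &&
python3 -m jog '{"jaw":[1.5,1.5],"dp":[[0.05,-0.48,0],[0.11,-0.95,0]],"roll":[0,0]}' >/dev/null && python3 chk.py 6 &&
python3 -m jog '{"jaw":[1.5,1.5],"dp":[[0.13,-0.46,0],[0.27,-0.92,0]],"roll":[0,0]}' >/dev/null && python3 chk.py 6 &&
python3 -m jog '{"jaw":[1.5,1.5],"dp":[[0.21,-0.43,0],[0.43,-0.86,0]],"roll":[0,0]}' >/dev/null && python3 chk.py 6 &&
python3 -m jog '{"jaw":[1.5,1.5],"dp":[[0.28,-0.39,0],[0.57,-0.77,0]],"roll":[0,0]}' >/dev/null && python3 chk.py 6 &&
python3 -m jog '{"jaw":[1.5,1.5],"dp":[[0.35,-0.33,0],[0.69,-0.66,0]],"roll":[0,0]}' >/dev/null && python3 chk.py 6 &&
python3 -m jog '{"jaw":[1.5,1.5],"dp":[[0.4,-0.27,0],[0.8,-0.53,0]],"roll":[0,0]}' >/dev/null && python3 chk.py 6 &&
python3 -m jog '{"jaw":[1.5,1.5],"dp":[[0.44,-0.19,0],[0.88,-0.38,0]],"roll":[0,0]}' >/dev/null && python3 chk.py 6 &&
python3 -m jog '{"jaw":[1.5,1.5],"dp":[[0.46,-0.12,0],[0.93,-0.23,0]],"roll":[0,0]}' >/dev/null && python3 chk.py 6 &&
python3 -m jog '{"jaw":[1.5,1.5],"dp":[[0.48,-0.03,0],[0.96,-0.06,0]],"roll":[0,0]}' >/dev/null && python3 chk.py 6 &&
python3 -m jog '{"jaw":[1.5,1.5],"dp":[[0.48,0.05,0],[0.95,0.11,0]],"roll":[0,0]}' >/dev/null && python3 chk.py 6 &&
python3 -m jog '{"jaw":[1.5,1.5],"dp":[[0.46,0.13,0],[0.92,0.27,0]],"roll":[0,0]}' >/dev/null && python3 chk.py 6 &&
python3 -m jog '{"jaw":[1.5,1.5],"dp":[[0.43,0.21,0],[0.86,0.43,0]],"roll":[0,0]}' >/dev/null && python3 chk.py 6 &&
python3 -m jog '{"jaw":[1.5,1.5],"dp":[[0.39,0.28,0],[0.77,0.57,0]],"roll":[0,0]}' >/dev/null && python3 chk.py 6 &&
python3 -m jog '{"jaw":[1.5,1.5],"dp":[[0.33,0.35,0],[0.66,0.69,0]],"roll":[0,0]}' >/dev/null && python3 chk.py 6 &&
python3 -m jog '{"jaw":[1.5,1.5],"dp":[[0.27,0.4,0],[0.53,0.8,0]],"roll":[0,0]}' >/dev/null && python3 chk.py 6 &&
python3 -m jog '{"jaw":[1.5,1.5],"dp":[[0.19,0.44,0],[0.38,0.88,0]],"roll":[0,0]}' >/dev/null && python3 chk.py 6
```

```text
ang -89.3 r 54.9 Ft -1.9 Fr -5.4 t 20.7
ang -99.2 r 55.0 Ft -2.0 Fr -5.2 t 20.9
ang -102.8 r 55.8 Ft -25.4 Fr -1.9 t 21.1
```

Stop felt at about -102.5° (25 N against the motion). Now back off a quarter turn to about -12.5°.

Run:
```python
from h import *
a=np.radians(-8.0);R=np.array([[-np.sin(a),np.cos(a),0],[np.cos(a),np.sin(a),0],[0,0,-1]])
P=lambda a:R.T@[5.5*np.cos(np.radians(a)),5.5*np.sin(np.radians(a)),0]
for t in (-102,-92,-80,-68,-56,-44,-32,-22,-12): print((P(t)-P(-109.4)).round(2)[:2].tolist(),end=' ')
```

```text
[-0.1, 0.7] [-0.08, 1.66] [0.16, 2.79] [0.63, 3.84] [1.3, 4.77] [2.16, 5.54] [3.15, 6.11] [4.06, 6.42] [5.01, 6.57]
```

```bash
python3 -m jog '{"jaw":[1.5,1.5],"dp":[[-0.1,0.7,0],[-0.1,0.7,0]],"roll":[0,0]}'; python3 chk.py 99;  python3 -m jog '{"jaw":[1.5,1.5,1.5,1.5,1.5,1.5,1.5,1.5,1.5,1.5],"dp":[[0.02,0.96,0],[0.26,2.09,0],[0.73,3.14,0],[1.4,4.07,0],[2.26,4.84,0],[3.25,5.41,0],[4.16,5.72,0],[5.11,5.87,0],[5.11,5.87,0],[5.11,5.87,0]],"roll":[0,0,0,0,0,0,0,0,0,0]}'; python3 chk.py 99
```

```text
clock: 21.23
tcp_pos: [0.5139, 0.1436, 0.1685]
eef_rot: [[0.142, 0.99, 0.005], [0.99, -0.142, -0.001], [-0.0, 0.005, -1.0]]
wrist_force: [8.3, 0.5, 2.5]
gripper_width: 0.0215
grasp_force: 12.0
ang -99.3 r 56.1 Ft -8.1 Fr -1.8 t 21.2
clock: 22.07
tcp_pos: [0.5765, 0.188, 0.1683]
eef_rot: [[0.14, 0.99, -0.001], [0.99, -0.14, 0.0], [0.0, -0.001, -1.0]]
wrist_force: [-3.3, 2.3, 7.9]
gripper_width: 0.0213
grasp_force: 12.0
ang -11.6 r 54.6 Ft -1.6 Fr -3.7 t 22.1
```

```bash
python3 -m jog '{"jaw":[2.6,3.5,4.5,5,5,5,5],"dp":[[0,0,0],[0,0,0],[0,0,0],[0,0,0],[0,0,0],[0,0,0],[0,0,0]],"roll":[0,0,0,0,0,0,0]}'; python3 -m jog '{"jaw":[5,5,5,5,5,5,5,5,5,5],"dp":[[0,0,-1],[0,0,-4],[0,0,-8],[0,0,-12],[-4,0,-12],[-8,0,-12],[-12,0,-12],[-16,0,-12],[-20,0,-12],[-20,0,-12]],"roll":[0,0,0,0,0,0,0,0,0,0]}'; python3 -m jog '{"jaw":[5,5,5,5],"dp":[[-4,0,0],[-8,0,0],[-8,0,0],[-8,0,0]],"roll":[0,0,0,0]}'
python3 - <<'E'
from h import *
import cv2
a=manip.capture("side")[:,:,::-1]; b=manip.capture("top")[:,:,::-1]
A=cv2.resize(a[185:325,250:450],None,fx=4,fy=4,interpolation=cv2.INTER_CUBIC)[:, :800]
B=cv2.resize(b[200:280,240:440],None,fx=4,fy=4,interpolation=cv2.INTER_CUBIC)
cv2.imwrite("pics/f.png",cv2.resize(np.vstack([A,B]),(545,600)))
E
```

```text
clock: 22.65
tcp_pos: [0.5766, 0.1873, 0.1676]
eef_rot: [[0.141, 0.99, -0.0], [0.99, -0.141, -0.0], [-0.0, -0.0, -1.0]]
wrist_force: [0.2, -0.2, 0.1]
gripper_width: 0.0497
grasp_force: 0.0
clock: 23.48
tcp_pos: [0.547, -0.0201, 0.2896]
eef_rot: [[0.151, 0.988, 0.002], [0.988, -0.151, -0.002], [-0.001, 0.002, -1.0]]
wrist_force: [0.1, -0.9, 1.1]
gripper_width: 0.05
grasp_force: 0.0
clock: 23.82
tcp_pos: [0.5368, -0.0925, 0.2887]
eef_rot: [[0.146, 0.989, 0.001], [0.989, -0.146, -0.0], [0.0, 0.001, -1.0]]
wrist_force: [0.2, 0.3, 0.3]
gripper_width: 0.0501
grasp_force: 0.0
```

View pics/f.png

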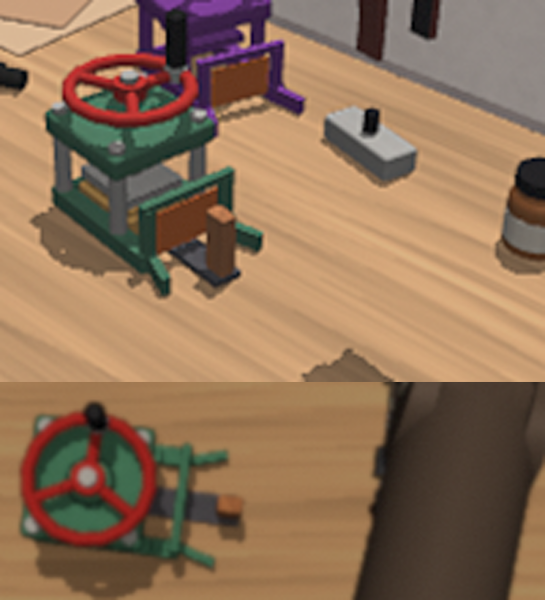

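The die is home under the platen and the orange guard hangs shut in front of it at (188,222). The crank stands at (175,40), a quarter turn off its stop, and the jar and weight are where they were. Nothing touches the robot, so I'm handing in.

```bash
python3 -c "
from bench import manip
print(manip.hand_in())"
```

```text
the job is handed in; nothing more can be done
None
```

I handed the job in at about 24 s: the die is home with the guard shut, and the wheel was cranked clockwise to its stop, backed off about a quarter turn (within 2–3°) and released, with the jar, mallet and weight not touched.

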